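# Set up a bracket fixture for the measuring machine

## Robot

A 6-joint arm with a two-finger parallel gripper is mounted at the origin on the work surface. World frame = base frame: x ahead of the robot, y to its left, z up, the work surface at z = 0. Lengths are in mm, angles in rad, forces in N, time in s.
With the tool pointing down it reaches from about 275 to 1000 mm from the base axis. Payload 8.4 kg.
Tool frame: the origin (TCP) lies on the mounting face of the last link; the fingertips stand 173 mm ahead of it and the grasp point (between the pads) lies 155 mm ahead of it (env.pinch_z is the distance from the TCP to the grasp point, in mm); x points along the fingers, y is the direction in which the jaws open and shut, and the axes are right-handed (so a half turn about x gives the same grasp; the last joint's range is limited). The gripper opens to 85 mm and grips with 20 to 120 N. Pads are 22 mm wide; open, the fingers measure 114 mm over their backs; the gripper's body (76 mm by 85 mm) begins 54 mm behind the grasp point. The pads swing forward as they close: fully open they stand 13 mm farther back than shut.
Start: joints at [-1.333, 0.353, 1.633, -0, 1.155, -0.002], TCP at [148.441, -607.12, 404.681] pointing down, gripper open.
Joint ranges: [-2.63, 2.63], [-0.92, 2.1], [0.06, 2.66], [-1.3, 4.44], [0, 2.69], [-3.02, 3.02]. Speed limits (rad/s): [2.22, 2.22, 2.79, 3.14, 3.14, 3.14].

## Interface

Orientations are given as [roll, pitch, yaw] about the fixed x, y, z axes, in that order (R = Rz(yaw) Ry(pitch) Rx(roll)).
In Python, from workcell import env, release, close_gripper, solver, eyes gives the robot as it stands. Calls block until the motion is done:
- env.move_pose(position, orientation): joint-space move of the TCP to a pose.
- env.move_straight(position, rate=150, rot=None, stop_force=None): straight line of the TCP; rot=None keeps the orientation; rate is the mean speed in mm/s. With stop_force (N) it stops when the force on the tool has changed by that much, and returns True; else False.
- env.goto_joints(angles): joint-space move.
- release() and close_gripper(): open the fingers fully, or close them until they stop; the grip force is fixed at half the most.
- env.dwell(seconds).
- solver.inverse_kinematics(position, orientation): joint angles nearest the present ones, or None.
- env.sense(): the state.
- eyes.snapshot(name): name is "side" or "top"; returns a dict with "frame" (400x640x3 uint8, red, green, blue), "fx", "fy", "cx", "cy" (pixels), "xyz" and "rotation" of the camera in the world. Camera axes: x right, y down, z forward; pixel columns grow to the right and rows downward; lengths in mm; the calibration is good to about 2 mm. A picture is of the moment at which its call begins. There is no depth.
A pose or a line that the arm cannot do raises env.PlanningError and nothing moves.
- env.job_done(): hands the job in, once; it reports no verdict.
The state is a dict: "time_s": time; "joint_pos": joint angles; "joint_velocities": joint speeds; "joint_torque": joint torques, N m; "tool_pos": TCP position; "tcp_rot": TCP orientation; "wrist_force": force on the tool from outside, world axes, zero at the start; "torque": the same for the moment, N m; "grip_width": finger opening in mm.
Only numpy, scipy, OpenCV 4.12 (cv2) and the standard library are available. Lean on these libraries where they do the work, as an engineer would, in place of code of your own. Each camera call takes 0.05 s, during which the arm holds its last target. There are 200 camera calls.

## Task

Get the fixture ready for measuring: put the steel master block away in the green tray, then push the blue fixture plate fully home, flat on its black base, against both brass dowels and the red end stop. Then hang every orange bracket astride the bar on the plate, and when all hang freely and the plate is still fully home, press the yellow ready button right down and leave everything in place. Do not disturb the other things on the bench.

Things in the scene. Friction and masses are not known exactly. Their poses are not given: they have to be found in the camera images.
- base: Fixed black locating base, 240 (x) x 340 (y) x 20 tall (mm); origin: centre of underside, z up. On its top, 18 tall: two brass dowels, radius 6, centred at x = 90, y = -65 and y = 95, near its far (+x) edge; and a red end stop 60 (x) x 16 (y) centred at x = 29, y = 143 (working face at y = 135).
- home (a point): Point on the base's top face, at base x = 29, y = 15, z = 20 mm, axes as the base: where the fixture plate's origin lies when its far edge touches both dowels and its +y end touches the end stop.
- plate: Loose blue plastic fixture plate, 0.5 kg, 110 (x) x 240 (y) x 12 thick (mm); origin: centre of underside, z up. It lies on the base 25 to 60 short of the dowels (to -x) and of the end stop (to -y), a little turned; slides at about 5 N. Aluminium bar along its y over its middle: 12 wide, y = -90 to 90, from 48 to 62 above the underside, on two 12 square posts at y = -84, 84.
- bracket1: Loose orange bracket, upside-down U, 50 g, stands on its legs: 32 (x, over the legs) x 30 (y) x 36 tall (mm); legs 5 thick, 32 long, 22 clear between, web 4. Origin: centre of underside (leg ends), z up. Hung: web on the bar, one leg each side, its x along the plate's x, origin 30 above the plate's underside. May be absent.
- bracket2: Loose orange bracket, upside-down U, 50 g, stands on its legs: 32 (x, over the legs) x 30 (y) x 36 tall (mm); legs 5 thick, 32 long, 22 clear between, web 4. Origin: centre of underside (leg ends), z up. Hung: web on the bar, one leg each side, its x along the plate's x, origin 30 above the plate's underside. May be absent.
- bracket3: Loose orange bracket, upside-down U, 50 g, stands on its legs: 32 (x, over the legs) x 30 (y) x 36 tall (mm); legs 5 thick, 32 long, 22 clear between, web 4. Origin: centre of underside (leg ends), z up. Hung: web on the bar, one leg each side, its x along the plate's x, origin 30 above the plate's underside. May be absent.
- bracket4: Loose orange bracket, upside-down U, 50 g, stands on its legs: 32 (x, over the legs) x 30 (y) x 36 tall (mm); legs 5 thick, 32 long, 22 clear between, web 4. Origin: centre of underside (leg ends), z up. Hung: web on the bar, one leg each side, its x along the plate's x, origin 30 above the plate's underside. May be absent.
- master: Loose steel master block, 30 x 30 x 50 mm tall, 0.3 kg, standing on the base between the plate and the dowel line, in the plate's way; origin at the centre of its underside.
- tray: Fixed open green tray, 110 x 110 x 30 mm, walls 4 mm, floor 4 mm; origin at the centre of its underside. The master block belongs in it.
- ready_top (a point): Centre of the top face of the yellow push button (radius 16 mm), which is pressed straight down.
- ready (a joint): Travel of the yellow button in m: 0 up, 0.006 fully down (about 5 N); it springs back.
- mug: Bystander, to be left alone: white ceramic mug, radius 40, 95 tall, handle to its own +y (mm). Origin at the centre of its underside.
- screwdriver: Bystander, to be left alone: screwdriver, 170 long, lying flat (mm). Origin at the centre of its underside.
- usb_stick: Bystander, to be left alone: small green memory stick, 60 x 18 x 9 (mm). Origin at the centre of its underside.
- tape: Bystander, to be left alone: roll of yellow tape lying flat, outer radius 45, 25 tall (mm). Origin at the centre of its underside.
- cleaner: Bystander, to be left alone: white cleaner bottle with blue label, radius 30, 160 tall (mm). Origin at the centre of its underside.
There are look-alikes about, which are no part of the job. There is more than one size of the tray; the job needs the larger.

How it is judged (in metres and radians):
On the way, in this order (a step that is already met when the one before it is completed fails the run):
1. the master block is in the tray (x of master in the frame of tray between -0.052 and 0.052 m and y of master in the frame of tray between -0.052 and 0.052 m and height (world z) of master below 0.035 m and linear speed of master below 0.02 m/s), for 0.2 s.
2. the plate is fully home (x of plate in the frame of home between -0.0025 and 0.0025 m and y of plate in the frame of home between -0.0025 and 0.0025 m and z of plate in the frame of home between -0.003 and 0.003 m and angle between the x axis of plate and the x axis of base, either way round below 0.02 rad), for 0.2 s.
3. every bracket hangs astride the bar (x of bracket1 in the frame of plate between -0.007 and 0.007 m and y of bracket1 in the frame of plate between -0.088 and 0.088 m and z of bracket1 in the frame of plate between 0.026 and 0.034 m and angle between each of bracket1, bracket2, bracket3, bracket4's own z axis and vertical below 0.15 rad and x of bracket2 in the frame of plate between -0.007 and 0.007 m and y of bracket2 in the frame of plate between -0.088 and 0.088 m and z of bracket2 in the frame of plate between 0.026 and 0.034 m and x of bracket3 in the frame of plate between -0.007 and 0.007 m and y of bracket3 in the frame of plate between -0.088 and 0.088 m and z of bracket3 in the frame of plate between 0.026 and 0.034 m and x of bracket4 in the frame of plate between -0.007 and 0.007 m and y of bracket4 in the frame of plate between -0.088 and 0.088 m and z of bracket4 in the frame of plate between 0.026 and 0.034 m), for 0.2 s.
4. the ready button is pressed fully down while the plate is home and every bracket hangs (all of step 2 and all of step 3 and value of joint ready above 0.0045 m), for 0.05 s.
At the end, for the whole second after the job is handed in: Master block in the tray; plate flat on the base within 2.5 mm and 0.02 rad of fully home; every bracket present hangs astride the bar (web within 4 mm of it, upright within 0.15 rad, between the bar's ends); button pressed and up again; all still (all of step 1 and all of step 2 and all of step 3 and linear speed of each of bracket1, bracket2, bracket3, bracket4, plate below 0.02 m/s and value of joint ready below 0.002 m); the robot touches nothing.
It fails at once if a bystander is moved more than 3 cm (distance of any of mug, screwdriver, usb_stick, tape, cleaner from where it was at the start of the episode above 0.03 m).
Of bracket1, bracket2, bracket3, bracket4 only 3 to 4 are there at a start; the rules pass over those that are not, and their reading is None.
At some moment in a run one of plate may be knocked a few centimetres aside while the robot is not near it.
It also fails if it takes over 210 s, if anything falls off the work surface, if the arm or the gripper's body presses on something with over 40 N, if the wrist force passes 120 N, or if a joint passes its speed limit or range.

## Working session

There is one attempt and no reset: what is moved stays moved. The work goes in short steps, each a Python script; the robot and the scene stay as the last script left them, time stands still between calls to the robot, and variables do not carry over. Pictures are saved under pics/ and viewed, about 12 in all and at most 16, crops included, and the job is handed in when it is done.

```bash
ls; mkdir -p pics
cat > h.py <<'E'
import numpy as np, cv2
from workcell import env, release, close_gripper, solver, eyes
def snap(n,f=None):
    s=eyes.snapshot(n)
    if f: cv2.imwrite('pics/'+f,s['frame'][:,:,::-1])
    return s
def ray(s,u,v,z):
    R=np.array(s['rotation']);c=np.array(s['xyz'],float)
    d=R@np.array([(u-s['cx'])/s['fx'],(v-s['cy'])/s['fy'],1.])
    return c+d*(z-c[2])/d[2]
def proj(s,p):
    R=np.array(s['rotation']);q=R.T@(np.array(p,float)-np.array(s['xyz']))
    return np.array([s['fx']*q[0]/q[2]+s['cx'],s['fy']*q[1]/q[2]+s['cy']])
E
python3 - <<'E'
from h import *
for n in('top','side'):
    s=snap(n,n+'0.png'); print(n,s['fx'],s['cx'],s['cy'],s['xyz'],np.round(s['rotation'],4).tolist())
st=env.sense(); print({k:np.round(v,3).tolist() for k,v in st.items()}, env.pinch_z)
E
```

```text
pics
top 370.052623727734 319.1719600363572 193.04046917504579 [ 435.1994881    -4.1288023  1187.65299528] [-3.0534, 0.013, -1.5485]
side 475.51874026456085 315.25586885957483 196.9956748869949 [-93.42424851 677.59861607 916.05205189] [-2.3181, -0.0006, -2.4072]
{'time_s': 0.1, 'joint_pos': [-1.333, 0.354, 1.634, -0.0, 1.155, -0.002], 'joint_velocities': [0.002, -0.0, -0.002, 0.001, 0.0, -0.001], 'joint_torque': [-0.0, -60.636, -34.282, -0.0, 0.004, -0.0], 'tool_pos': [148.371, -606.912, 404.023], 'tcp_rot': [-1.569, 1.57, 1.812], 'wrist_force': [0.038, 0.553, 0.664], 'torque': [0.018, 0.089, -0.015], 'grip_width': 85.263} 154.70000000000002
```

```bash
sed -i "s/R=np.array(s\['rotation'\])/R=Rot.from_euler('xyz',s['rotation']).as_matrix()/; 1a from scipy.spatial.transform import Rotation as Rot" h.py
python3 - <<'E'
from h import *
a=cv2.imread('pics/top0.png');cv2.imwrite('pics/top0b.png',cv2.resize(a,(800,500),interpolation=cv2.INTER_CUBIC))
a=cv2.imread('pics/side0.png');cv2.imwrite('pics/side0b.png',cv2.resize(a,(800,500),interpolation=cv2.INTER_CUBIC))
s=eyes.snapshot('top')
for p in [(400,300,0),(400,-300,0),(700,0,0)]: print(proj(s,p))
E
```

```text
[228.75440752 234.69300253]
[416.89736721 238.97990348]
[324.44511216 144.21638555]
```

View pics/top0b.png

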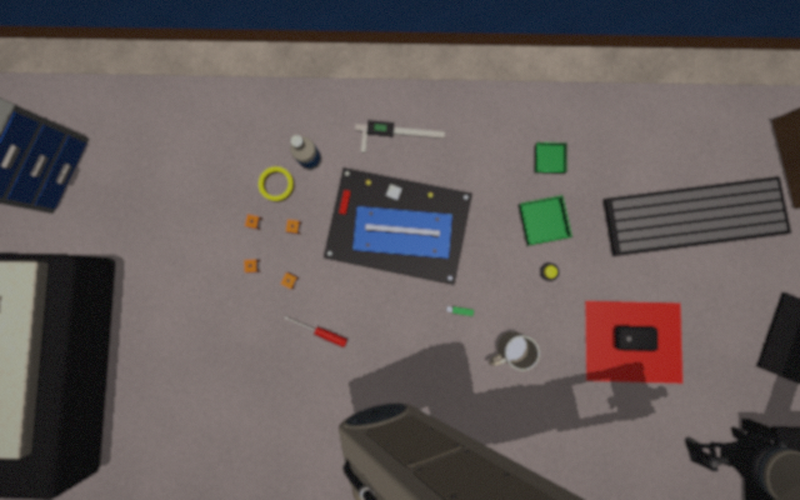

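View pics/side0b.png

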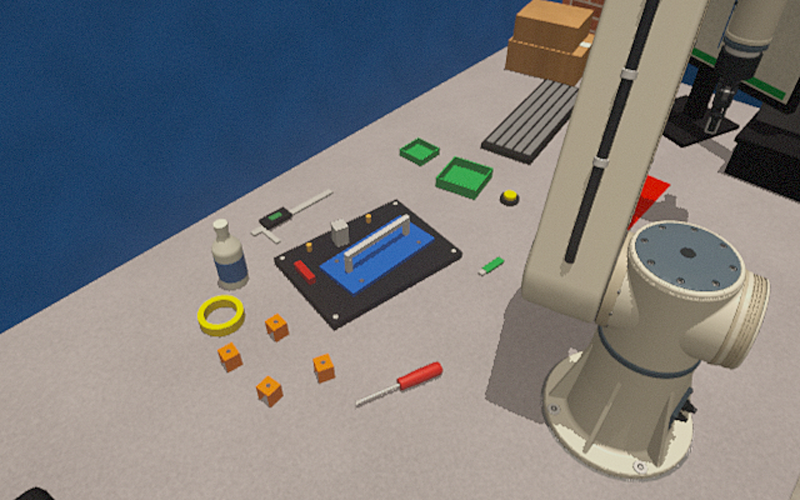

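```bash
cat > m.py <<'E'
from h import *
def hsv(s): return cv2.cvtColor(s['frame'],cv2.COLOR_RGB2HSV)
def blobs(m,amin=25):
    n,l,st,c=cv2.connectedComponentsWithStats(m.astype(np.uint8),connectivity=8)
    return [(l==i,st[i,4],c[i]) for i in range(1,n) if st[i,4]>=amin]
def rect(s,m,z):
    ys,xs=np.nonzero(m)
    P=np.array([ray(s,x,y,z)[:2] for x,y in zip(xs,ys)],np.float32)
    return cv2.minAreaRect(P), P.mean(0)
def report(s,top=True):
    h=hsv(s);H,S,V=[h[...,i].astype(int) for i in range(3)]
    for nm,m,z,am in [('orange',(H>7)&(H<20)&(S>140)&(V>70),36,25),('green',(H>45)&(H<80)&(S>110)&(V>40),30,60),('blue',(H>98)&(H<122)&(S>120)&(V>90),32,300),('yellow',(H>22)&(H<35)&(S>130)&(V>90),25,20)]:
        for b,a,c in blobs(m,am):
            r,mu=rect(s,b,z)
            print(nm,a,np.round(c,1),'rect c',np.round(r[0],1),'wh',np.round(r[1],1),'ang',round(r[2],1),'mean',np.round(mu,1))
E
python3 - <<'E'
from m import *
s=snap('top'); t=snap('side')
report(s); print('side'); report(t)
h=hsv(s); d=(h[...,2]<75); d[:, :250]=0; d[:,385:]=0; d[:130]=0; d[240:]=0
bl=max(blobs(d),key=lambda b:b[1]); r,_=rect(s,bl[0],20); print('base',r,bl[1]); print(cv2.boxPoints(r))
A=cv2.resize(s['frame'][120:240,250:390],None,fx=4,fy=4,interpolation=cv2.INTER_CUBIC)
B=cv2.resize(s['frame'][165:240,190:250],None,fx=4,fy=4,interpolation=cv2.INTER_CUBIC)
C=cv2.resize(t['frame'][240:330,165:275],None,fx=5,fy=5,interpolation=cv2.INTER_CUBIC)
cv2.imwrite('pics/c1.png',A[:,:,::-1]);
W=np.zeros((450,800,3),np.uint8);W[:300,:240]=B;W[:,245:795]=C;cv2.imwrite('pics/c2.png',W[:,:,::-1])
E
```

```text
orange 86 [201.2 176.8] rect c [580.2 385.4] wh [29.7 29. ] ang 77.2 mean [580.3 385.6]
orange 88 [233.7 180.7] rect c [570.1 282.6] wh [28.5 30.4] ang 78.4 mean [570.1 282.6]
orange 90 [200.2 212.5] rect c [468.  382.3] wh [28.6 28.2] ang 2.8 mean [468.  383.2]
orange 89 [230.8 224. ] rect c [434.3 285.2] wh [28.1 30.4] ang 65.6 mean [434.3 285.7]
green 521 [440. 126.] rect c [ 759.2 -366.1] wh [69.8 72.5] ang 89.8 mean [ 759.1 -365.9]
green 1140 [435.6 176. ] rect c [ 599.1 -351.2] wh [104.  109.1] ang 11.5 mean [ 598.9 -351.4]
green 60 [370.  248.6] rect c [ 367.9 -147.8] wh [44.8 11.7] ang 83.2 mean [ 367.9 -147.9]
blue 2349 [321.4 185.6] rect c [561.9   6.4] wh [242.6 113.2] ang 86.3 mean [560.7   6.6]
yellow 316 [220.1 146.6] rect c [679.9 333.2] wh [88.1 83.5] ang 46.7 mean [680.1 333.6]
yellow 96 [440.1 217. ] rect c [ 470.6 -365.8] wh [31.2 31.4] ang 1.2 mean [ 470.4 -366.2]
side
orange 2286 [442.8  33.9] rect c [  874.  -1215.8] wh [292.  704.7] ang 21.8 mean [  833.9 -1177.2]
orange 25 [478.1   1. ] rect c [  899.4 -1609.9] wh [43.  42.6] ang 27.7 mean [  898.3 -1613.9]
or
[... 705 characters left out ...]
ng 11.9 mean [ 588.4 -340.7]
green 95 [394.2 211.3] rect c [ 353.9 -131.5] wh [52.3 18.1] ang 82.7 mean [ 353.9 -131.6]
blue 61789 [152.1  89.6] rect c [1446.2 -575.9] wh [1886.7 1859.1] ang 68.0 mean [1409.9 -127.7]
blue 2088 [301.  205.8] rect c [558.1   6.7] wh [247.4 120.1] ang 86.4 mean [551.   18.6]
yellow 69 [407.8 155.9] rect c [ 465.6 -361.4] wh [31.5 37.8] ang 5.3 mean [ 465.1 -361.9]
yellow 700 [176.4 252.1] rect c [671.  338.4] wh [ 87.6 106.7] ang 58.5 mean [670.2 338.7]
base ((579.4756469726562, 18.178070068359375), (334.9254150390625, 235.7200469970703), 79.62751007080078) 4369
[[ 433.39056 -125.32763]
 [ 665.2585  -167.76828]
 [ 725.5607   161.68378]
 [ 493.6928   204.12442]]
```

View pics/c1.png

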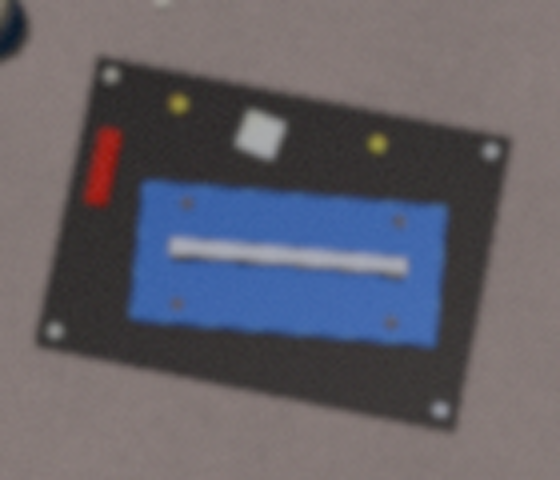

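View pics/c2.png

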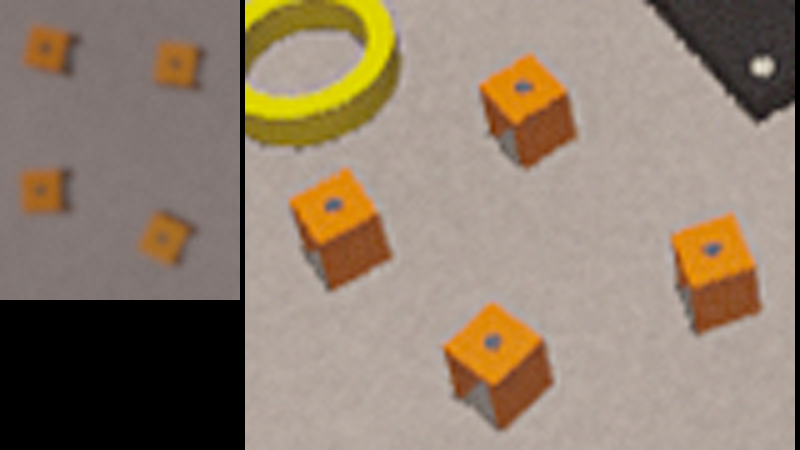

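```bash
cat >> m.py <<'E'
PZ=env.pinch_z
def ori(a):
    M=np.array([[0,np.cos(a),np.sin(a)],[0,np.sin(a),-np.cos(a)],[-1,0,0]])
    return Rot.from_matrix(M).as_euler('xyz')
def hover(x,y,z,deg):
    "joint move of grasp point to x,y,z with jaws along deg; returns the orientation"
    best=None
    for k in (0,180,-180):
        o=ori(np.radians(deg+k)); q=solver.inverse_kinematics([x,y,z+PZ],o)
        if q is not None and (best is None or abs(q[5])<abs(best[0])): best=(q[5],o)
    env.move_pose([x,y,z+PZ],best[1]); return best[1]
def line(x,y,z,rate=150,rot=None,f=None): return env.move_straight([x,y,z+PZ],rate=rate,rot=rot,stop_force=f)
def gp():
    p=np.array(env.sense()['tool_pos']); return p-[0,0,PZ]
def W(): return np.round(env.sense()['wrist_force'],1)
def base(s):
    d=(hsv(s)[...,2]<75); d[:, :250]=0; d[:,385:]=0; d[:130]=0; d[240:]=0
    r,_=rect(s,max(blobs(d),key=lambda b:b[1])[0],20); return r
def plate(s):
    h=hsv(s);m=(h[...,0]>98)&(h[...,0]<122)&(h[...,1]>120)&(h[...,2]>90); m[:,:240]=0;m[:,400:]=0;m[:100]=0;m[250:]=0
    r,_=rect(s,max(blobs(m),key=lambda b:b[1])[0],32)
    y=r[2] if r[1][0]>r[1][1] else r[2]+90
    return np.array(r[0]),(y-90+90)%180-90, r[1]
BC=np.array([579.5,18.2]);BY=np.radians(-10.37)
def b2w(x,y,z=20):
    c,s=np.cos(BY),np.sin(BY); return np.array([BC[0]+c*x-s*y,BC[1]+s*x+c*y,z])
E
python3 - <<'E'
from m import *
s=snap('top');t=snap('side')
h=hsv(s);m=(h[...,1]<60)&(h[...,2]>130);k=np.zeros_like(m);k[143:165,303:327]=1
r,mu=rect(s,m&k,70);print('master',r,mu,(m&k).sum())
print(plate(s))
for p in [(580,385.4,36),(570,282.6,36),(468,382.5,36),(434,285.3,36),(599,-351.2,30),(470.5,-366,25)]: print(np.round(proj(t,p),1))
# dowels & end stop seen in top
for n,p in dict(d1=b2w(90,-65,38),d2=b2w(90,95,38),stop=b2w(29,143,38),mast=(*r[0],70)).items(): print(n,np.round(p),'crop px',np.round((proj(s,p)-[250,120])*4+2), 'side',np.round(proj(t,p)*1.25))
E
```

```text
master ((655.7872924804688, 29.29163360595703), (27.962873458862305, 28.852500915527344), 69.7128677368164) [655.92346   28.948118] 85
(array([561.66394043,   6.12256622]), -3.862213134765625, (242.63287353515625, 113.1025161743164))
[182.2 280.6]
[220.  257.1]
[214.4 307.7]
[257.9 289.1]
[370.6 138.7]
[407.1 154.5]
d1 [656. -62.  38.] crop px [377. 144.] side [367. 216.]
d2 [685.  95.  38.] crop px [179. 105.] side [308. 244.]
stop [634. 154.  38.] crop px [103. 167.] side [303. 269.]
mast [656.  29.  70.] crop px [260. 135.] side [338. 224.]
```

Candidates: trays at (440,126) small 70 mm and (436,176) 105 mm, so I take the latter. The master is the only white block, at (315,153). The orange brackets are four, at (201,177), (234,181), (200,212) and (231,224). The yellow button is at (440,217), with the yellow tape ring at (220,147) as the look-alike. Projections into the side view agree with what is seen to about 1 px. Next is the master.

Run:
```python
from m import *
release()
hover(655.8,29.2,200,69.7)
line(655.8,29.2,58,120); close_gripper(); env.dwell(.2)
print('grip',env.sense()['grip_width'],gp(),W())
line(655.8,29.2,180)
o=hover(599,-351.2,160,56.5)
print('grip',env.sense()['grip_width'])
hit=line(599,-351.2,43.5,60,f=15); print('hit',hit,gp(),W())
release(); env.dwell(.3)
line(599,-351.2,200)
s=snap('top');t=snap('side');print(plate(s),base(s),env.sense()['time_s'])
A=cv2.resize(s['frame'][100:240,230:470],(480,280));B=cv2.resize(t['frame'][70:270,180:460],(560,400))
o=np.zeros((400,800,3),np.uint8);o=cv2.resize(np.hstack([cv2.copyMakeBorder(A,0,120,0,0,0),B]),(800,308))
cv2.imwrite('pics/p1.png',o[:,:,::-1])
```

```text
grip 29.22258552701937 [656.02611131  29.21430508  58.39426581] [-0.9  0.3  5.4]
grip 29.31566274129994
hit False [ 599.10827925 -351.26994418   43.82569249] [-0.4  0.  -3.1]
(array([561.98779297,   6.48303223]), -3.7045135498046875, (242.68426513671875, 113.07853698730469)) ((577.38818359375, 15.434356689453125), (341.51190185546875, 239.65170288085938), 79.43762969970703) 12.1917<stdin>:3: UserWarning: Gimbal lock detected. Setting third angle to zero since it is not possible to uniquely determine all angles.
<stdin>:7: UserWarning: Gimbal lock detected. Setting third angle to zero since it is not possible to uniquely determine all angles.
```

View pics/p1.png

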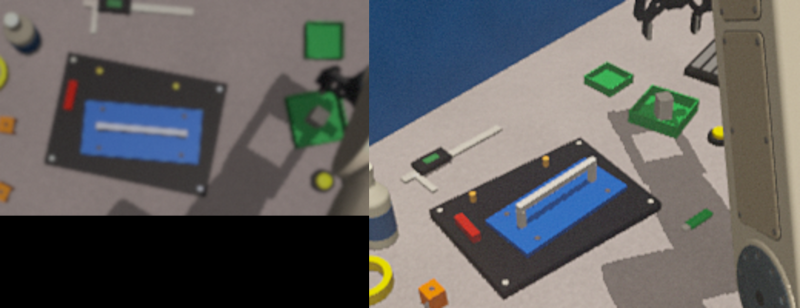

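The master stands in the large tray (crop (318,116) top, (665,105) side). Next I grip the bar and slide the plate.

```bash
sed -i "s/^import numpy/import warnings; warnings.simplefilter('ignore')\nimport numpy/" h.py
python3 - <<'E'
from m import *
a=-3.75; c=(562,6.3)
hover(*c,180,a); line(*c,76,100); close_gripper(); env.dwell(.2)
st=env.sense(); print('grip',st['grip_width'],gp(),W())
# rotation relative to the present one, so as to keep its branch
R0=Rot.from_euler('xyz',st['tcp_rot']); dy=np.degrees(BY)-a
o=(Rot.from_euler('z',dy,degrees=True)*R0).as_euler('xyz')
p=b2w(29-6,15-6); print('tgt',p)
print(line(p[0],p[1],76,40,rot=o,f=40),gp(),W())
p=b2w(29+8,15-6); print('x',line(p[0],p[1],76,15,f=18)); g=gp(); W0=W()
cs=np.array([[np.cos(BY),np.sin(BY)],[-np.sin(BY),np.cos(BY)]]); loc=lambda g:cs@(g[:2]-BC)
print('base frame',loc(g),W0)
l=loc(g);p=b2w(l[0]-.3,15+8); print('y',line(p[0],p[1],76,15,f=18)); print('base frame',loc(gp()),W())
release(); env.dwell(.2); g=gp(); line(g[0],g[1],180)
print(env.sense()['time_s'])
E
```

```text
grip 10.920033173371873 [561.93342498   6.31522823  76.1971818 ] [-1.9 -0.3  4.8]
tgt [603.74435179  22.91289785  20.        ]
False [602.38468539  22.43666764  76.18104918] [-9.6 -3.4 13. ]
x True
base frame [30.30271849  8.87150202] [-2.3  0.7  5.8]
y True
base frame [30.27276109 16.04723618] [-0.9 -1.6  5. ]
20.0
```

```bash
cat >> m.py <<'E'
cs=np.array([[np.cos(BY),np.sin(BY)],[-np.sin(BY),np.cos(BY)]])
def loc(g): return cs@(np.array(g)[:2]-BC)
def seat(f=20,zg=42):
    "push the plate at its low edges with shut fingers: +x, +y, +x"
    close_gripper(); d=np.degrees(BY)
    for ax in ('x','y','x'):
        st=(29-55-32,15) if ax=='x' else (29,15-120-32)
        en=(29-55+6,15) if ax=='x' else (29,15-120+6)
        p=b2w(*st); hover(p[0],p[1],150,d+90)
        print('down hit',line(p[0],p[1],zg,100,f=15))
        q=b2w(*en); h=line(q[0],q[1],zg,25,f=f); print(ax,h,np.round(loc(gp()),2),W())
        g=gp(); b=b2w(*(loc(g)-([8,0] if ax=='x' else [0,8]))); line(b[0],b[1],zg,60); line(b[0],b[1],150,200)
E
python3 - <<'E'
from m import *
seat()
hover(430,-250,250,0)
s=snap('top');t=snap('side');c,y,_=plate(s);print('plate loc',loc(c),y,np.degrees(BY),env.sense()['time_s'])
A=cv2.resize(s['frame'][120:240,250:390],None,fx=3,fy=3,interpolation=cv2.INTER_CUBIC);B=cv2.resize(t['frame'][140:270,200:380],(499,360))
o=cv2.resize(np.hstack([A,B]),(800,313));cv2.imwrite('pics/p2.png',o[:,:,::-1])
E
```

```text
down hit False
x True [-35.92  14.74] [-1.1 -0.3 -0.8]
down hit False
y True [  28.99 -116.12] [-1.3 -7.4  3.4]
down hit False
x True [-35.93  14.75] [ 0.1 -0.2  0.4]
plate loc [29.65170934 15.40144289] -10.329368591308594 -10.37 37.8167
```

View pics/p2.png

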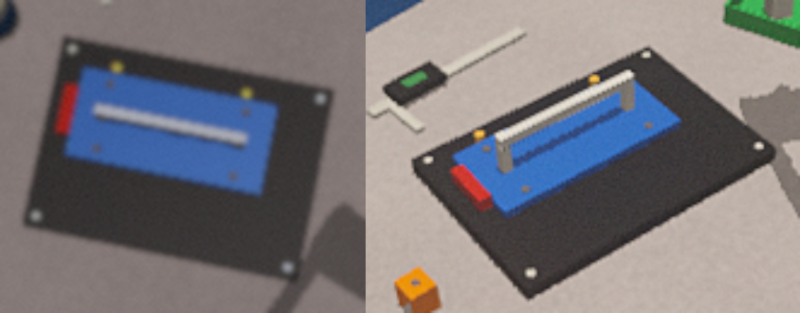

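Plate seated: both dowels (117,67), (247,92) and stop (68,110) touch it. Brackets next, checking the plate before each placing.

```bash
cat >> m.py <<'E'
def plate_ok(tag=''):
    c,y,wh=plate(snap('top')); l=loc(c); ok=abs(l[0]-29.6)<2.5 and abs(l[1]-15.4)<2.5 and abs(y+10.35)<1.2
    print(tag,'plate',np.round(l,1),round(y,1),np.round(wh),ok); return ok
def hang(px,py,deg,slot):
    release(); hover(px,py,220,deg)
    line(px,py,23,150,f=20); close_gripper(); env.dwell(.1)
    w=env.sense()['grip_width']; z=gp()[2]; line(px,py,220,200)
    if not(28<w<36): print('bad grip',w); return False
    if not plate_ok('before'): return False
    p=b2w(30,15+slot); hover(p[0],p[1],220,np.degrees(BY)); line(p[0],p[1],110,150)
    h=line(p[0],p[1],z+49.5,40,f=8); print('grip',round(w,1),z,'hung',h,np.round(gp(),1),W(),env.sense()['grip_width'])
    release(); env.dwell(.1); line(p[0],p[1],220,150); return True
E
python3 - <<'E'
from m import *
print(hang(570.1,282.6,-11.6,60))
hover(434.3,285.3,220,-24.4); plate_ok('after')
s=snap('top');t=snap('side');print(env.sense()['time_s'])
A=cv2.resize(s['frame'][120:240,250:390],None,fx=3,fy=3,interpolation=cv2.INTER_CUBIC);B=cv2.resize(t['frame'][140:270,200:380],(499,360))
o=cv2.resize(np.hstack([A,B]),(800,313));cv2.imwrite('pics/p3.png',o[:,:,::-1])
E
```

```text
before plate [29.7 15.1] -10.4 [242. 113.] True
grip 31.8 23.54731005618885 hung True [622.3  86.6  73.5] [-1.1 -0.3  6.7] 32.02181166155948
True
after plate [29.6 15.4] -10.3 [243. 113.] True
49.4667
```

View pics/p3.png

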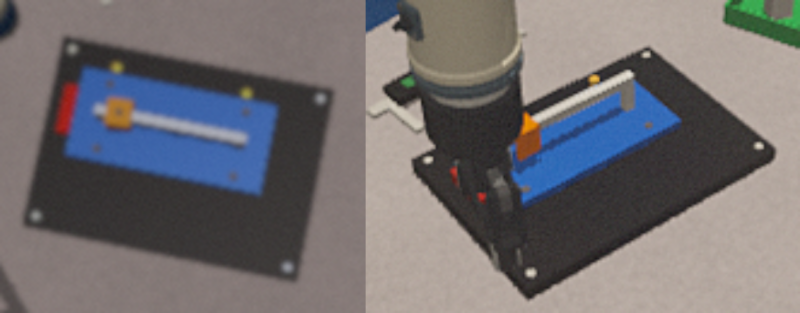

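The first bracket sits astride the bar at (118,112), with contact at the expected height. Now the other three.

Run:
```python
from m import *
for a in [(434.3,285.3,-24.4,-60),(468,382.6,2.8,-20),(580.2,385.4,-12.8,20)]:
    if not hang(*a): print('STOP',a); break
else:
    hover(430,-330,250,0); plate_ok('end')
s=snap('top');t=snap('side');print(env.sense()['time_s'])
A=cv2.resize(s['frame'][120:240,250:390],None,fx=3,fy=3,interpolation=cv2.INTER_CUBIC);B=cv2.resize(t['frame'][140:270,200:380],(499,360))
o=cv2.resize(np.hstack([A,B]),(800,313));cv2.imwrite('pics/p4.png',o[:,:,::-1])
```

```text
before plate [29.6 15.4] -10.3 [243. 113.] True
grip 31.1 23.40796563449365 hung True [600.7 -31.4  73.4] [0.1 0.2 5.7] 31.346355852189262
before plate [29.7 15.1] -10.3 [242. 113.] True
grip 31.3 23.4655042559601 hung True [607.9   7.9  73.5] [-1.4  0.   6.5] 31.111928921428696
before plate [29.9 15.3] -10.2 [243. 113.] True
grip 31.6 23.493900560382855 hung True [615.1  47.2  73.5] [-1.2 -0.4  6. ] 31.609627142211714
end plate [29.6 15.4] -10.3 [243. 113.] True
79.7333
```

View pics/p4.png

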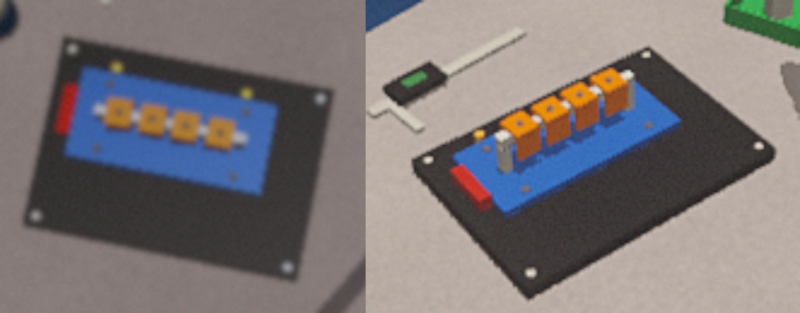

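Run:
```python
from m import *
close_gripper(); hover(470.5,-366,150,0)
ok=plate_ok('pre-press')
if ok:
    h1=line(470.5,-366,15,40,f=3); z1=gp()[2]; h2=line(470.5,-366,z1-12,15,f=20); print(h1,z1,h2,gp(),W()); env.dwell(.2); print(gp(),W())
    line(470.5,-366,150,150)
    hover(430,-250,280,0); env.dwell(1); print(plate_ok('post'),env.sense()['time_s'],W())
s=snap('top');t=snap('side');
for n,q in (('top',s),('side',t)): cv2.imwrite(f'pics/{n}5.png',cv2.resize(q['frame'],(800,500))[:,:,::-1])
```

```text
pre-press plate [29.7 15.4] -10.3 [243. 113.] True
True 35.51231805567312 True [ 470.58468501 -366.06521789   34.72088336] [-2.4  1.5  8.7]
[ 470.57587893 -366.02842851   34.68900183] [-2.1  0.7  9.6]
post plate [29.6 15.4] -10.3 [243. 113.] True
True 86.8333 [1.  1.  0.1]
```

View pics/top5.png

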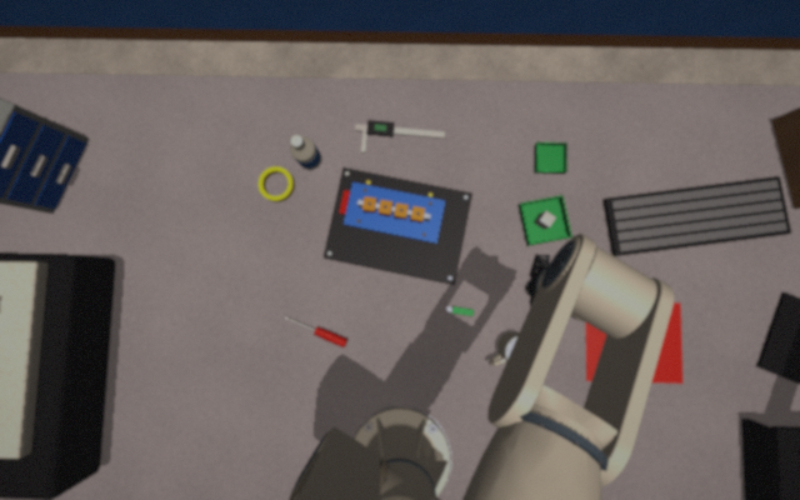

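View pics/side5.png

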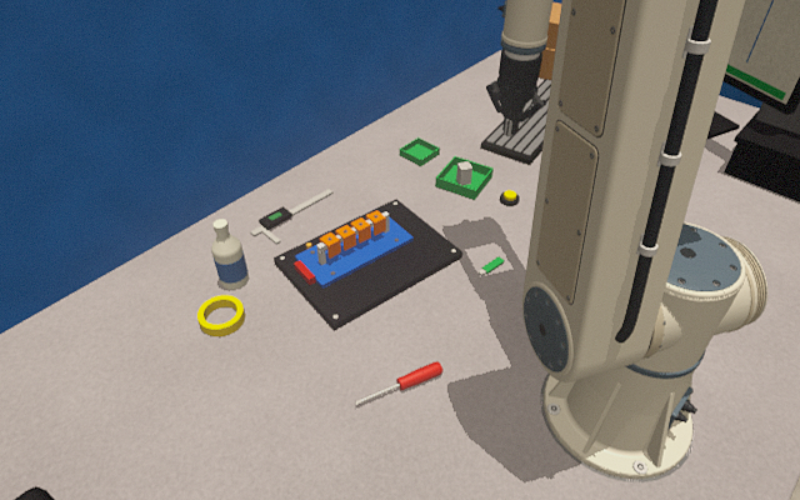

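All is in place, but the press ended at only about 9 N after a 3 N trigger, so I can't tell whether the button bottomed. I'll press again in 1 mm steps and log the force.

Run:
```python
from m import *
hover(470.5,-366,100,0); print(plate_ok('pre'))
line(470.5,-366,48,60); env.dwell(.3)
b=env.sense()['wrist_force'][2]
for z in np.arange(47,28,-1.):
    line(470.5,-366,z,20); env.dwell(.15); f=env.sense()['wrist_force'][2]-b; print(z,round(gp()[2],2),round(f,1))
    if f>30: break
env.dwell(.3)
line(470.5,-366,150,100); hover(430,-250,280,0); env.dwell(1)
print(plate_ok('post'),env.sense()['time_s'],W())
t=snap('side');cv2.imwrite('pics/b6.png',cv2.resize(t['frame'][90:290,190:450],(780,600),interpolation=cv2.INTER_CUBIC)[:,:,::-1])
```

```text
pre plate [29.6 15.1] -10.3 [242. 113.] True
True
47.0 46.99 0.4
46.0 45.99 -0.4
45.0 45.0 0.6
44.0 44.01 0.6
43.0 42.98 -0.3
42.0 41.99 -0.4
41.0 41.0 -0.8
40.0 40.12 1.9
39.0 39.04 1.9
38.0 38.06 3.0
37.0 37.05 3.8
36.0 36.05 4.3
35.0 35.03 5.1
34.0 34.65 11.9
33.0 34.5 21.4
32.0 34.31 30.7
post plate [29.7 15.1] -10.3 [242. 113.] True
True 99.0083 [-1.   0.2  0.4]
```

View pics/b6.png

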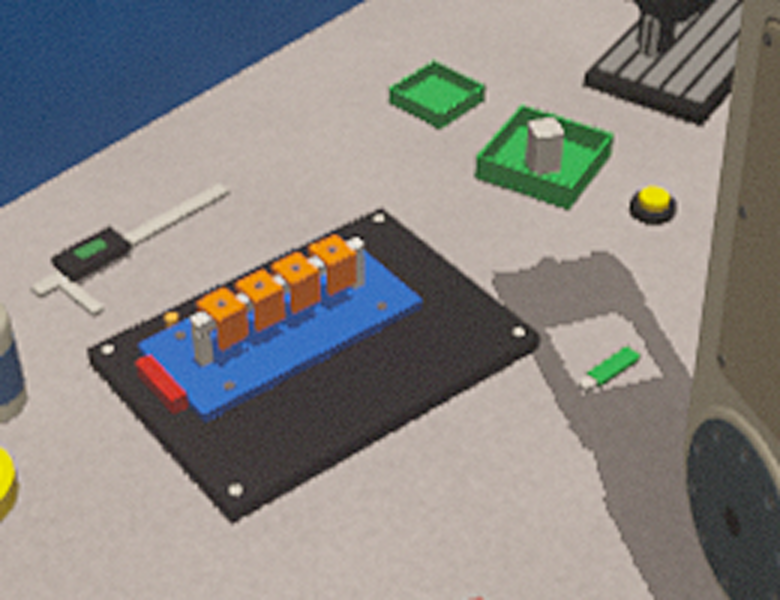

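The button springs from about 40.5 to 34.7, close to 6 mm at 5 N, and then hits a hard stop, so it went right down. It is up again at (655,198). The brackets hang, the plate is home and the master is in the tray.

```bash
python3 -c "
from m import *
print(plate_ok('final'),W()); print(env.job_done())"
```

```text
final plate [29.6 15.1] -10.3 [242. 113.] True
True [ 0.   0.6 -0.8]
the job is handed in; nothing more can be done
None
```

The job is done and handed in at about 99 s of the 210 s allowed; `env.job_done()` gave no verdict.

- **Master block:** I put it in the larger green tray, where it stands upright near the centre.
- **Plate:** I gripped it by the bar and moved it toward home. I then pushed it at its low edges with the fingers shut until it stopped against the dowels and the end stop. Both x pushes stopped within 0.01 mm of each other.
- **Brackets:** All four were present and hang astride the bar, spaced about 40 mm apart.
- **Button:** I pressed it twice. The first press ended at only about 9 N, so I couldn't be sure it had gone right down. The second, in 1 mm steps, showed about 6 mm of travel at 5 N and then a hard stop. The button is up again.

**Last checks:** The camera put the plate at base (29.6, 15.1) mm and -10.3°. Home is (29, 15) mm and -10.37°, the base angle I measured at the start, so it is inside the limits. The arm's own contact readings were about 1 mm different, (30.3, 16.0), which is within the 2 mm camera calibration. One base measurement taken in the arm's shadow was about 3 mm off, and I did not use it. I saw no knock to the plate. The bystanders look unmoved, except that the arm hid part of the mug in the last top view; no motion went near it. The robot was clear of everything.

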